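Store the capacitor and screw the captive cap home

ROBOT

A 7-joint arm with a two-finger parallel gripper is mounted at the origin on the work surface. World frame = base frame: x ahead of the robot, y to its left, z up, the work surface at z = 0. Lengths are in m, angles in rad, forces in N, time in s.
With the tool pointing down it reaches from about 0.4 to 0.9 m from the base axis. Payload 5.6 kg.
Tool frame: the origin (TCP) lies between the finger pads; the fingertips stand 25 mm ahead of it and the grasp point (between the pads) lies 6 mm ahead of it; z points along the fingers, y is the line along which they close (so a half turn about z gives the same grasp; the last joint's range is limited). The gripper opens to 92 mm and grips with 3 to 60 N. Pads are 20 mm wide; open, the fingers measure 128 mm over their backs; the gripper's body (75 mm by 189 mm) begins 69 mm behind the grasp point.
Start: joints at [1.09, 0.468, -0.012, 1.603, 0.006, 1.071, -0.056], TCP at [0.276, -0.589, 0.24] pointing down, gripper open.
Joint ranges: [-2.53, 2.53], [-0.31, 2.02], [-1.57, 1.55], [0.28, 2.44], [-1.29, 4.43], [0.15, 1.84], [-2.92, 2.92]. Speed limits (rad/s): [2.57, 2.57, 3.14, 3.14, 3.14, 3.14, 3.14].

INTERFACE

Orientations are given as a unit quaternion [w, x, y, z].
In Python, from bench import get_state, get_image, hand_in gives the robot as it stands.
- The arm moves only by the shell command python3 -m inch 'ROWS' [FORCE]. ROWS is JSON, a list that holds one entry, the list of rows, each a list of 7 numbers: the shift along the tool's x, y, z in units of 25 mm (1.0 is 25 mm), then the turn, a rotation vector about the tool's x, y, z in degrees, then the opening in per cent of the stroke, from 0 (shut) to 100 (fully open). In form: [[[dx, dy, dz, ax, ay, az, claw], ...]]. A call has 1 to 20 rows; each row is the pose to reach, as a shift and turn from the pose commanded when the call began, along the tool's axes at that moment; what a row does not reach only later rows make up. A row lasts 1/10 s, in which the tool goes at most 50 mm and 8.59 degrees, less where a joint would pass 70% of its speed; a pose out of reach is approached as far as the arm can. A call with a gripper value outside its range is refused whole. The fingers move at their own pace and stop on an object; FORCE is the grip in N (left out, the last holds). Time passes only in rows, so rows that repeat a pose let the fingers close. It gives the time, the measured TCP pose, the force, the opening and the grip force at its end, in the units of the state.
- get_state(): the state, without advancing time (a new reading comes with each control period).
- get_image(name): name is "scene" or "side" or "wrist"; returns a dict with "pixels" (400x640x3 uint8, blue, green, red), "depth" (400x640 float32, m along the optical axis (not along the pixel's ray), 0 where there is no reading), "mtx" (3x3 intrinsics, pixels), "dist_coeffs" ([k1, k2, p1, p2, k3] as OpenCV has them; the pictures are not rectified), "R" (3x3) and "t" (3): a world point X has camera coordinates R X + t. Camera axes: x right, y down, z forward; pixel columns grow to the right and rows downward; lengths in m; the calibration is good to about 2 mm. A picture is of the moment at which its call begins.
- hand_in(): hands the job in; it is judged then, once.
The state is a dict: "time": time; "joint_positions": joint angles; "qd": joint speeds; "effort": joint torques, N m; "eef_pos": TCP position; "ee_rot": TCP orientation; "force": force on the tool from outside, world axes, zero at the start; "torque": the same for the moment, N m; "grip_width": finger opening in m; "gripper_force": force on a finger pad.
Only numpy, scipy, OpenCV 4.12 (cv2) and the standard library are available. Lean on these libraries where they do the work, as an engineer would, in place of code of your own. Each camera call takes 0.05 s, during which the arm holds its last target. There are 200 camera calls.

TASK

Put the tall black capacitor into the open white canister, then swing the canister's captive cap across over its mouth and screw it on clockwise, pressing it down, until it is fully home and stays tight when you let go. Leave the coil, the multimeter and the screwdriver where they are.

Things in the scene. Friction and masses are not known exactly. Their poses are not given: they have to be found in the camera images.
- canister: White plastic canister, 90 mm wide, neck 68 mm, 115 mm tall, on a 6 mm steel plate bolted to the bench, reaching from 42 mm behind to 122 mm ahead of its axis (local x) and 50 mm to each side. Origin on its axis at bench level, z up, x towards the cap's post. Mouth 60 mm wide, inner floor 8 mm above the bench.
- mouth (a point): Centre of the canister's rim, 115 mm above the bench; axes as the canister. Outside the neck is a three-start right-hand screw thread, 81 mm across, whose starts lie at an unknown turn.
- pivot (a point): On the axis of the upright steel post (12 mm thick, top 155 mm above the bench) that carries the cap's arm: 95 mm from the mouth's centre along the canister's +x, at rim height. The arm turns about this axis, keeping the cap 95 mm from it.
- swing_end (a point): End of the steel swing arm, on the cap's turning axis, 36 mm below the wing's centre. The arm starts 1.2 to 1.8 rad open, on the canister's +y side, stays where it is left, closes anticlockwise about the post seen from above, and meets a stop exactly when the cap is centred above the mouth.
- wing (a point): Centre of the grip wing on the captive screw cap (aluminium, with a black wing), on the cap's turning axis: an upright flat bar 76 mm long (x), 20 mm thick (y), rising to 13 mm above this point (z up). The cap's flat disc, 92 mm across, lies 22 mm below this point. The cap turns freely on its arm and stays level. Sprung up, this point is 50 mm above the rim; fully home, 28 mm.
- skirt (a point): Centre of the cap's lower edge, 48 mm below the wing's centre. A spring lifts arm and cap: 3 to 5 N presses them down, and they rise again unless the thread holds. Pressed on the mouth and turned clockwise, the cap's three inner lugs get under the thread within 120 degrees; some 90 more draw it about 10 mm down to a hard stop. It stays by friction. Turning takes up to 0.4 N m.
- capacitor: Tall black electrolytic capacitor, upright cylinder 30 mm in diameter, 65 mm tall, about 0.09 kg; origin at the centre of its underside, z up.
- capacitor_mid (a point): Middle of the capacitor, on its axis, 32.5 mm above its underside.
- coil: Bystander: copper coil on a black bobbin, 42 mm in diameter, 32 mm tall, standing near the capacitor; origin at the centre of its underside.
- meter: Bystander: green multimeter lying flat, 160 x 80 x 40 mm; origin at the centre of its underside, x along it.
- driver: Bystander: screwdriver, 200 mm long, lying beyond the work; origin at its underside, x along it.

How it is judged:
On the way, in this order (a step that is already met when the one before it is completed fails the run):
1. the capacitor is in the canister and let go (horizontal distance between capacitor_mid and mouth below 0.03 m and z of capacitor_mid in the frame of mouth below -0.035 m and contact force between the fingers and capacitor below 0.1 N), for 0.2 s.
2. the cap is swung across above the mouth (horizontal distance between wing and mouth below 0.006 m), for 0.1 s.
At the end, for the whole second after the job is handed in: The capacitor rests inside the canister and the cap, let go, stays screwed down on the mouth: centred within 5 mm and with its wing's centre no more than 30 mm above the rim (fully home is about 28 mm) (horizontal distance between capacitor_mid and mouth below 0.03 m and z of capacitor_mid in the frame of mouth below -0.035 m and horizontal distance between wing and mouth below 0.005 m and z of wing in the frame of mouth below 0.03 m and linear speed of capacitor below 0.02 m/s); the robot touches nothing.
It fails at once if the coil is pushed more than 25 mm from its place (distance of coil from where it was at the start of the episode above 0.025 m).
It fails at once if the multimeter is pushed more than 25 mm from its place (distance of meter from where it was at the start of the episode above 0.025 m).
It fails at once if the screwdriver is pushed more than 25 mm from its place (distance of driver from where it was at the start of the episode above 0.025 m).
It also fails if it takes over 69 s, if anything falls off the work surface, if the arm or the gripper's body presses on something with over 40 N, if the wrist force passes 120 N, or if a joint passes its speed limit or range.

## Working session

There is one attempt and no reset: what is moved stays moved. The work goes in short steps, Python scripts to look and compute and a shell command to move; the robot and the scene stay as the last step left them, time stands still between calls to the robot, and variables do not carry over. Pictures are saved under pics/ and viewed, at most 10 in all, crops included, and the job is handed in when it is done.

```bash
mkdir -p pics; cat > h.py <<'E'
import numpy as np, cv2, json
from bench import get_state, get_image
from scipy.spatial.transform import Rotation as Ro
def world(im):
    K,D=im["mtx"],im["dist_coeffs"]; R=np.array(im["R"]);t=np.array(im["t"])
    h,w=im["depth"].shape
    u,v=np.meshgrid(np.arange(w),np.arange(h))
    p=cv2.undistortPoints(np.stack([u,v],-1).reshape(-1,1,2).astype(np.float64),np.array(K),np.array(D)).reshape(h,w,2)
    z=im["depth"].astype(float)
    c=np.dstack([p*z[...,None],z])
    X=(c-t)@R
    X[z==0]=np.nan
    return X
def snap(name,fn):
    im=get_image(name); cv2.imwrite(f"pics/{fn}.png",im["pixels"]); np.savez(f"pics/{fn}.npz",X=world(im),px=im["pixels"]); return im
def tool(target, s=None):
    s=s or get_state(); q=s["ee_rot"]; R=Ro.from_quat([q[1],q[2],q[3],q[0]]).as_matrix()
    return R.T@(np.array(target)-np.array(s["eef_pos"]))/0.025, R
E
python3 - <<'E'
from h import *
a=snap("scene","s0");b=snap("side","d0")
cv2.imwrite("pics/both.png",cv2.resize(np.vstack([a["pixels"],b["pixels"]]),(480,600)))
for i in(a,b): print(-np.array(i["R"]).T@i["t"])
s=get_state();print(s)
E
```

```text
[ 1.051176   -0.55180686  0.77429778]
[0.26907151 0.64388212 0.72214251]
{'time': 0.1, 'joint_positions': array([ 1.0900043 ,  0.46830708, -0.01157268,  1.60351774,  0.00602989,
        1.07140493, -0.05629776]), 'qd': array([ 0.00103313, -0.0001006 ,  0.00031782, -0.00314732, -0.00036453,
        0.00069878, -0.00015054]), 'effort': array([ 1.70593667e-03, -5.21643698e+01, -1.21850896e-02, -2.44364011e+01,
       -5.68558287e-02,  1.40716560e-02,  3.31186538e-05]), 'eef_pos': array([ 0.2752747 , -0.58830039,  0.23872962]), 'ee_rot': array([-7.62314807e-04,  9.76145590e-01,  2.17115506e-01, -2.49142133e-04]), 'force': array([ 0.14181446,  0.56385436, -0.2401474 ]), 'torque': array([ 0.00589621, -0.04624004,  0.02560152]), 'gripper_force': 0.0, 'grip_width': 0.09221342054960507}
```

View pics/s0.png

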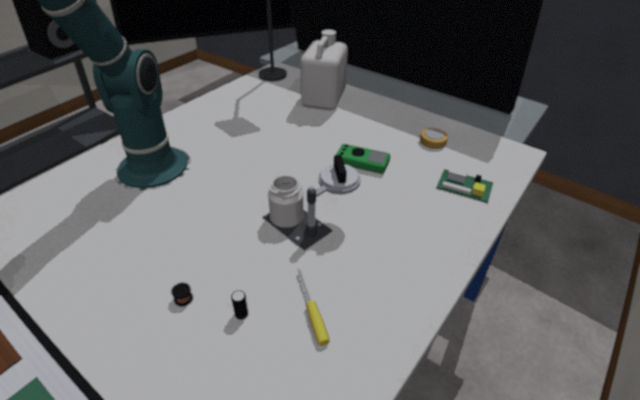

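View pics/d0.png

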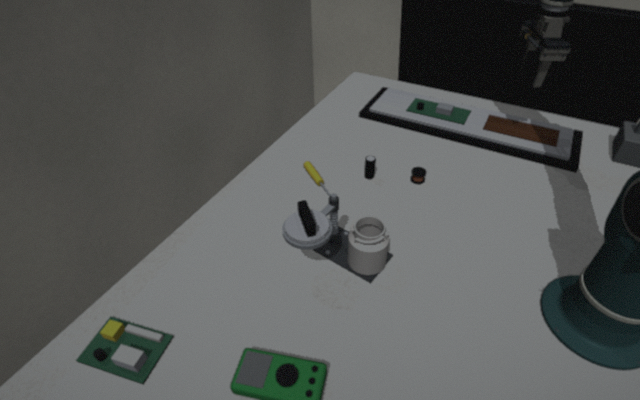

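The scene view shows the canister mouth at (287,184), post at (312,195), cap with wing at (340,175), capacitor at (240,304), coil at (182,294), driver at (315,315) and meter at (365,158). The side view shows the mouth at (370,228), wing at (307,217), post at (334,205) and capacitor at (370,167).

```bash
python3 - <<'E'
from h import *
def reg(n,u0,u1,v0,v1):
    d=np.load(f"pics/{n}.npz");X=d["X"][v0:v1,u0:u1].reshape(-1,3);return X[np.isfinite(X[:,0])]
def fit(P):
    (cx,cy),r=cv2.minEnclosingCircle(P[:,:2].astype(np.float32));return np.round([cx,cy,r],4)
for n,w in(("s0",dict(cap=(228,252,285,322),coil=(170,195,280,306),can=(266,304,172,230),post=(304,322,183,232),cover=(315,365,150,195))),
           ("d0",dict(cap=(360,380,152,182),coil=(408,430,163,187),can=(345,393,213,275),post=(325,345,190,240),cover=(280,332,197,250)))):
    for k,b in w.items():
        P=reg(n,*b)
        zs=dict(cap=[(.058,.072)],coil=[(.026,.04)],can=[(.11,.12),(.04,.08)],post=[(.14,.165),(.12,.14)],cover=[(.13,.15),(.165,.185)])[k]
        for lo,hi in zs:
            Q=P[(P[:,2]>lo)&(P[:,2]<hi)]
            if len(Q)>2: 
                e=np.linalg.svd(Q[:,:2]-Q[:,:2].mean(0),full_matrices=False)
                print(n,k,lo,hi,len(Q),Q.mean(0).round(4),fit(Q),"zmax",Q[:,2].max().round(4), "dir",e[2][0].round(3))
E
```

```text
s0 cap 0.058 0.072 164 [ 0.6019 -0.2167  0.0647] [ 0.6002 -0.2157  0.0156] zmax 0.069 dir [ 0.668 -0.744]
s0 coil 0.026 0.04 262 [ 0.4722 -0.2663  0.0316] [ 0.471  -0.2646  0.0223] zmax 0.0367 dir [ 0.993 -0.117]
s0 can 0.11 0.12 172 [0.4786 0.0752 0.1133] [0.4758 0.0763 0.042 ] zmax 0.1173 dir [ 0.549 -0.836]
s0 can 0.04 0.08 513 [0.4899 0.0619 0.0626] [0.4763 0.0763 0.0473] zmax 0.08 dir [ 0.663 -0.749]
s0 post 0.14 0.165 70 [0.5728 0.0601 0.148 ] [0.5713 0.061  0.0116] zmax 0.1574 dir [0.766 0.643]
s0 post 0.12 0.14 119 [0.5745 0.073  0.1308] [0.5648 0.0827 0.0347] zmax 0.1397 dir [ 0.167 -0.986]
s0 cover 0.13 0.15 802 [0.5906 0.14   0.1396] [0.5896 0.1334 0.0704] zmax 0.1499 dir [-0.597 -0.802]
s0 cover 0.165 0.185 201 [0.5885 0.1504 0.1754] [0.5849 0.155  0.0383] zmax 0.1805 dir [ 0.732 -0.681]
d0 cap 0.058 0.072 71 [ 0.5978 -0.2103  0.0641] [ 0.5983 -0.2113  0.0156] zmax 0.0682 dir [0.338 0.941]
d0 coil 0.026 0.04 125 [ 0.4695 -0.2611  0.032 ] [ 0.4706 -0.2616  0.0226] zmax 0.0358 dir [-0.277  0.961]
d0 can 0.11 0.12 281 [0.4752 0.0828 0.1134] [0.4756 0.0795 0.0414] zmax 0.117 dir [-0.578  0.816]
d0 can 0.04 0.08 710 [0.4717 0.0897 0.0612] [0.4759 0.0807 0.046 ] zmax 0.0799 dir [-0.343  0.939]
d0 post 0.14 0.165 132 [0.5596 0.0969 0.146 ] [0.5539 0.1075 0.0564] zmax 0.1565 dir [ 0.285 -0.959]
d0 post 0.12 0.14 197 [0.5554 0.1088 0.1322] [0.5466 0.1165 0.0566] zmax 0.1397 dir [-0.383  0.924]
d0 cover 0.13 0.15 1273 [0.5764 0.1645 0.1399] [0.5792 0.1395 0.0724] zmax 0.1499 dir [0.221 0.975]
d0 cover 0.165 0.185 321 [0.5796 0.1648 0.1758] [0.5828 0.1596 0.0391] zmax 0.1805 dir [-0.728  0.686]
```

```bash
python3 - <<'E'
from h import *
t,R=tool([.599,-.2135,.17]);print(t.round(2),R.round(3))
E
python3 -m inch '[[[4,-2,0,0,0,0,70],[8,-4,0,0,0,0,70],[12,-6,0,0,0,0,70],[16,-7,0,0,0,0,70],[18.1,-8.1,1,0,0,0,70],[18.1,-8.1,2,0,0,0,70],[18.1,-8.1,2.7,0,0,0,70],[18.1,-8.1,2.7,0,0,0,70],[18.1,-8.1,2.7,0,0,0,70],[18.1,-8.1,2.7,0,0,0,70],[18.1,-8.1,2.7,0,0,0,70],[18.1,-8.1,2.7,0,0,0,70],[18.1,-8.1,2.7,0,0,0,70],[18.1,-8.1,2.7,0,0,0,70],[18.1,-8.1,2.7,0,0,0,70]]]' 20
python3 - <<'E'
from h import *
a=snap("wrist","w0");s=get_state();print(s["eef_pos"],s["ee_rot"])
X=np.load("pics/w0.npz")["X"].reshape(-1,3);Q=X[(abs(X[:,2]-.065)<.006)&(abs(X[:,0]-.599)<.04)&(abs(X[:,1]+.2135)<.04)]
print(len(Q),Q.mean(0),cv2.minEnclosingCircle(Q[:,:2].astype(np.float32)))
E
```

```text
[18.08 -8.09  2.76] [[ 0.906  0.424 -0.001]
 [ 0.424 -0.906  0.001]
 [-0.    -0.002 -1.   ]]
time: 1.6
eef_pos: [0.5988, -0.2155, 0.1726]
ee_rot: [0.0, 0.976, 0.216, 0.0]
force: [0.6, -0.8, -0.2]
grip_width: 0.0646
gripper_force: 0.0
[ 0.59893349 -0.21510546  0.17259742] [4.04364560e-04 9.76406832e-01 2.15938683e-01 1.42508464e-04]
840 [ 0.60111913 -0.21405816  0.0654734 ] ((0.6001378893852234, -0.21462997794151306), 0.014951287768781185)
```

View pics/w0.png

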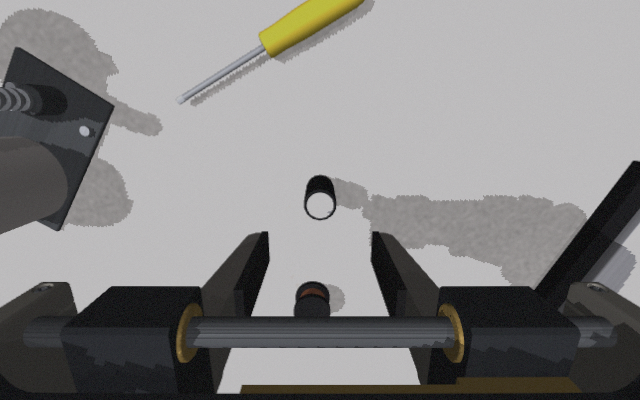

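The wrist view shows the capacitor top at (320,205) midway between the fingers, the driver clear at (270,50) and the coil at (312,297). I'll descend and grip.

```bash
python3 -m inch '[[[0,0,1,0,0,0,70],[0,0,2,0,0,0,70],[0,0,3,0,0,0,70],[0,0,3.7,0,0,0,70],[0,0,4.25,0,0,0,70],[0,0,4.25,0,0,0,70],[0,0,4.25,0,0,0,70],[0,0,4.25,0,0,0,20],[0,0,4.25,0,0,0,20],[0,0,4.25,0,0,0,20],[0,0,4.25,0,0,0,20],[0,0,4.25,0,0,0,20],[0,0,4.25,0,0,0,20],[0,0,4.25,0,0,0,20]]]' 20
python3 - <<'E'
from h import *
t,R=tool([.4757,.078,.235]);print(t.round(2))
E
```

```text
time: 3.05
eef_pos: [0.5998, -0.2135, 0.0661]
ee_rot: [0.0, 0.976, 0.217, 0.0]
force: [0.8, 0.3, 1.8]
grip_width: 0.0295
gripper_force: 19.9
[  0.45 -12.66  -6.76]
```

```bash
python3 -m inch '[[[0,0,-1.5,0,0,0,20],[0,0,-3.5,0,0,0,20],[0,0,-5.5,0,0,0,20],[0,-1,-6.8,0,0,0,20],[0.1,-3,-6.8,0,0,0,20],[0.2,-5,-6.8,0,0,0,20],[0.3,-7,-6.8,0,0,0,20],[0.4,-9,-6.8,0,0,0,20],[0.45,-11,-6.8,0,0,0,20],[0.45,-12.2,-6.8,0,0,0,20],[0.45,-12.66,-6.8,0,0,0,20],[0.45,-12.66,-6.8,0,0,0,20],[0.45,-12.66,-6.8,0,0,0,20],[0.45,-12.66,-6.8,0,0,0,20]]]'
python3 - <<'E'
from h import *
a=snap("wrist","w1");snap("side","d1");s=get_state();print(s["eef_pos"],s["grip_width"])
t,R=tool([.4757,.078,.1485]);print(t.round(2))
E
```

```text
time: 4.45
eef_pos: [0.4763, 0.076, 0.2356]
ee_rot: [0.0, 0.976, 0.216, -0.0]
force: [0.8, -0.7, -0.9]
grip_width: 0.0295
gripper_force: 19.9
[0.47611991 0.07640003 0.23560424] 0.029535187097135582
[ 0.01 -0.07  3.48]
```

View pics/w1.png

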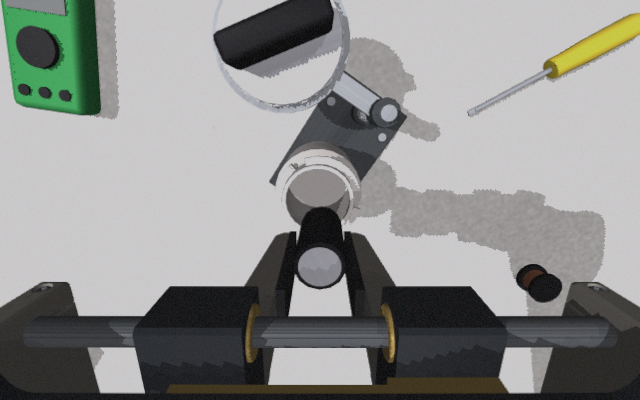

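The wrist view shows the capacitor held at (320,265) and lined up laterally with the mouth at (320,190). The post top is at (387,112) and the wing at (275,30). I'll refine the mouth and post positions from this depth while lowering and releasing.

```bash
python3 -m inch '[[[0,0,1,0,0,0,20],[0,0,2,0,0,0,20],[0,0,2.8,0,0,0,20],[0,0,3.5,0,0,0,20],[0,0,3.5,0,0,0,20],[0,0,3.5,0,0,0,20],[0,0,3.5,0,0,0,20],[0,0,3.5,0,0,0,60],[0,0,3.5,0,0,0,60],[0,0,3.5,0,0,0,60],[0,0,3.5,0,0,0,60],[0,0,3.5,0,0,0,60],[0,0,3.5,0,0,0,60],[0,0,2.5,0,0,0,60],[0,0,1,0,0,0,60],[0,0,-0.5,0,0,0,60],[0,0,-0.5,0,0,0,60],[0,0,-0.5,0,0,0,60]]]'
python3 - <<'E'
from h import *
snap("wrist","w2");snap("side","d2");snap("scene","s2")
from scipy.optimize import least_squares
for n in("w1","w2"):
    X=np.load(f"pics/{n}.npz")["X"].reshape(-1,3);X=X[np.isfinite(X[:,0])]
    def near(c,r,lo,hi):
        Q=X[(np.hypot(X[:,0]-c[0],X[:,1]-c[1])<r)&(X[:,2]>lo)&(X[:,2]<hi)];return Q
    for nm,c,r,lo,hi in(("rim",(.476,.078),.045,.112,.119),("post",(.571,.062),.014,.15,.16),("wing",(.584,.157),.05,.172,.184),("disc",(.584,.157),.06,.138,.149),("inside",(.476,.078),.027,.0,.1)):
        Q=near(c,r,lo,hi)
        if len(Q)<5: print(n,nm,len(Q));continue
        print(n,nm,len(Q),Q.mean(0).round(4),cv2.minEnclosingCircle(Q[:,:2].astype(np.float32)),cv2.minAreaRect(Q[:,:2].astype(np.float32)),np.percentile(Q[:,2],[5,50,95]).round(3))
print(get_state()["eef_pos"])
E
```

```text
time: 6.35
eef_pos: [0.4758, 0.0779, 0.2489]
ee_rot: [0.0, 0.976, 0.217, 0.001]
force: [-0.3, -0.2, -0.9]
grip_width: 0.0546
gripper_force: 0.0
w1 rim 966 [0.4834 0.0825 0.1146] ((0.4765836000442505, 0.07894366979598999), 0.04143599793314934) ((0.48301583528518677, 0.08112464845180511), (0.06928553432226181, 0.07602670043706894), 28.868610382080078) [0.112 0.115 0.116]
w1 post 243 [0.5705 0.0649 0.1552] ((0.5692735910415649, 0.06406617164611816), 0.0059964354149997234) ((0.5707994699478149, 0.06483057886362076), (0.011315961368381977, 0.011749513447284698), 26.610340118408203) [0.153 0.155 0.156]
w1 wing 4097 [0.5819 0.1582 0.178 ] ((0.5842268466949463, 0.15913993120193481), 0.03849261254072189) ((0.5836089849472046, 0.15851879119873047), (0.02013198286294937, 0.07638418674468994), 45.118412017822266) [0.175 0.178 0.18 ]
w1 disc 6406 [0.5722 0.149  0.1434] ((0.5839381814002991, 0.158624067902565), 0.04743321239948273) ((0.5738904476165771, 0.15396355092525482), (0.07028402388095856, 0.09361544251441956), 24.98285484313965) [0.142 0.143 0.145]
w1 inside 916 [0.4697 0.0754 0.0084] ((0.
[... 667 characters left out ...]
4 0.1575 0.178 ] ((0.5844038724899292, 0.15900054574012756), 0.03830268979072571) ((0.5838333964347839, 0.1585807055234909), (0.020085329189896584, 0.07601004838943481), 45.64283752441406) [0.175 0.178 0.18 ]
w2 disc 6308 [0.5751 0.1521 0.1434] ((0.5838360786437988, 0.15876799821853638), 0.04750574752688408) ((0.5760921239852905, 0.1550094485282898), (0.07523362338542938, 0.09386871010065079), 25.19778060913086) [0.142 0.143 0.145]
w2 inside 993 [0.4775 0.0788 0.0513] ((0.4736601710319519, 0.0769561380147934), 0.026467271149158478) ((0.47429388761520386, 0.07721865922212601), (0.034187037497758865, 0.0522179901599884), 22.50203514099121) [0.008 0.073 0.075]
[0.4747013  0.07771504 0.24700358]
```

View pics/w2.png

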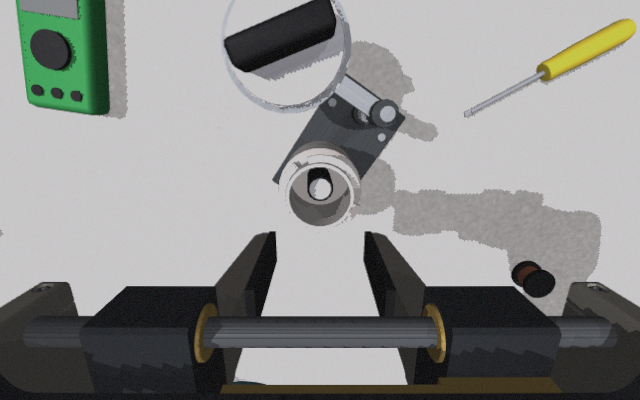

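The wrist view shows the capacitor upright inside the canister at (319,185), with its top at about z = 0.073, so it is let go. Next I work out the wing approach and the joint-7 room.

```bash
python3 - <<'E'
from h import *
s=get_state();print(s["joint_positions"].round(3),s["time"])
t,R=tool([.584,.1587,.247],s);print(t.round(2), R.round(3))
E
```

```text
[ 0.055  0.198 -0.321  1.978  0.074  0.98  -1.435] 6.5
[ 5.33 -1.08 -0.01] [[ 0.906  0.424 -0.003]
 [ 0.424 -0.906 -0.   ]
 [-0.002 -0.001 -1.   ]]
```

```bash
python3 -m inch '[[[1,-0.2,0,0,0,-8,65],[2,-0.4,0,0,0,-16,65],[3,-0.6,0,0,0,-24,65],[4,-0.8,0,0,0,-32,65],[5,-1,0,0,0,-40,65],[5.33,-1.08,0,0,0,-48,65],[5.33,-1.08,0,0,0,-56,65],[5.33,-1.08,0,0,0,-64,65],[5.33,-1.08,0,0,0,-72,65],[5.33,-1.08,0,0,0,-80,65],[5.33,-1.08,0,0,0,-88,65],[5.33,-1.08,0,0,0,-96,65],[5.33,-1.08,0,0,0,-104,65],[5.33,-1.08,0,0,0,-109.5,65],[5.33,-1.08,0,0,0,-109.5,65],[5.33,-1.08,0,0,0,-109.5,65],[5.33,-1.08,0,0,0,-109.5,65]]]' 10
python3 - <<'E'
from h import *
s=get_state();print(s["joint_positions"].round(3),s["time"],s["eef_pos"])
t,R=tool([.584,.1587,.174],s);print(t.round(2), R.round(3), np.degrees(np.arctan2(R[1,0],R[0,0])))
snap("wrist","w3")
X=np.load("pics/w3.npz")["X"].reshape(-1,3)
Q=X[(np.hypot(X[:,0]-.584,X[:,1]-.158)<.05)&(abs(X[:,2]-.178)<.005)];print(len(Q),cv2.minAreaRect(Q[:,:2].astype(np.float32)))
E
```

```text
time: 8.2
eef_pos: [0.5846, 0.1588, 0.2477]
ee_rot: [-0.0, 0.387, 0.922, -0.0]
force: [-0.2, -0.1, 1.3]
grip_width: 0.0596
gripper_force: 0.0
[ 0.183  0.484 -0.679  1.673  0.333  1.104  0.185] 8.2 [0.58457203 0.15879609 0.24766694]
[ 0.01 -0.02  2.95] [[-0.701  0.713 -0.001]
 [ 0.713  0.701 -0.   ]
 [ 0.001 -0.001 -1.   ]] 134.4879058506865
2296 ((0.5833439826965332, 0.15873317420482635), (0.019937578588724136, 0.07522615790367126), 45.766632080078125)
```

```bash
python3 -m inch '[[[0,0,1,0,0,0,65],[0,0,2,0,0,0,65],[0,0,2.5,0,0,0,65],[0,0,2.95,0,0,0,65],[0,0,2.95,0,0,0,65],[0,0,2.95,0,0,0,65],[0,0,2.95,0,0,0,10],[0,0,2.95,0,0,0,10],[0,0,2.95,0,0,0,10],[0,0,2.95,0,0,0,10],[0,0,2.95,0,0,0,10],[0,0,2.95,0,0,0,10]]]' 12
python3 - <<'E'
from h import *
s=get_state();p=np.array(s["eef_pos"]);print(p,s["grip_width"],s["force"],s["torque"])
t,R=tool(p,s)
P=np.array([.5705,.0645]);a0=np.arctan2(*(p[:2]-P)[::-1]);r=np.hypot(*(p[:2]-P));print(np.degrees(a0),r)
M=np.array([.4765,.0785]);a1=np.arctan2(*(M-P)[::-1])
for k in range(1,17):
    a=a0+(a1-a0)*k/16; w=np.r_[P+r*np.array([np.cos(a),np.sin(a)]),p[2]]
    print(np.round(R.T@(w-p)/.025,2), end=' ')
E
```

```text
time: 9.45
eef_pos: [0.5846, 0.1584, 0.1745]
ee_rot: [-0.0, 0.386, 0.922, -0.001]
force: [-0.9, -0.9, 1.9]
grip_width: 0.0199
gripper_force: 12.0
[0.58463173 0.15837498 0.1745412 ] 0.019857659155289933 [-0.86588695 -0.8656912   1.92229835] [-0.37149297  0.086127   -0.04085792]
81.43910341736364 0.09493270406060993
[ 0.29 -0.24  0.  ] [ 0.55 -0.5   0.  ] [ 0.78 -0.79  0.  ] [ 0.99 -1.1   0.  ] [ 1.16 -1.43  0.  ] [ 1.3  -1.78  0.  ] [ 1.41 -2.14  0.  ] [ 1.48 -2.5   0.  ] [ 1.52 -2.88  0.  ] [ 1.51 -3.25  0.  ] [ 1.47 -3.62  0.  ] [ 1.4  -3.98  0.  ] [ 1.29 -4.34  0.  ] [ 1.14 -4.68  0.  ] [ 0.97 -5.01  0.01] [ 0.76 -5.32  0.01]
```

```bash
python3 -m inch '[[[0.29,-0.24,0,0,0,-7,10],[0.55,-0.5,0,0,0,-14,10],[0.78,-0.79,0,0,0,-21,10],[0.99,-1.1,0,0,0,-28,10],[1.16,-1.43,0,0,0,-35,10],[1.3,-1.78,0,0,0,-42,10],[1.41,-2.14,0,0,0,-49,10],[1.48,-2.5,0,0,0,-56,10],[1.52,-2.88,0,0,0,-63,10],[1.51,-3.25,0,0,0,-70,10],[1.47,-3.62,0,0,0,-77,10],[1.4,-3.98,0,0,0,-84,10],[1.29,-4.34,0,0,0,-91,10],[1.14,-4.68,0,0,0,-98,10],[1.14,-4.68,0,0,0,-105,10],[1.14,-4.68,0,0,0,-112,10],[1.14,-4.68,0,0,0,-115,10],[1.14,-4.68,0,0,0,-115,10]]]'
python3 - <<'E'
from h import *
s=get_state();p=np.array(s["eef_pos"]);print(p,s["grip_width"],s["gripper_force"],s["force"],s["torque"],s["joint_positions"].round(2))
P=np.array([.5705,.0645]);print(np.degrees(np.arctan2(*(p[:2]-P)[::-1])),np.hypot(*(p[:2]-P)))
t,R=tool([.4765,.0785,p[2]],s);print(t)
P=np.array([.5705,.0645])
for d in (165.5,168.5,171.5,172.5):
    a=np.radians(d);print(d,tool(np.r_[P+.095*np.array([np.cos(a),np.sin(a)]),p[2]],s)[0].round(2))
E
```

```text
time: 11.25
eef_pos: [0.4807, 0.0969, 0.1744]
ee_rot: [-0.001, -0.571, 0.821, 0.0]
force: [-3.8, -0.1, 2.8]
grip_width: 0.0198
gripper_force: 12.0
[0.48067917 0.09691518 0.17440547] 0.01976507390672689 11.986287832260132 [-3.79653453 -0.10896183  2.83921541] [-0.09654635  0.59678378 -0.02266468] [ 0.65  0.61 -1.18  1.99  0.67  1.01  1.93]
160.15613941306725 0.09549096788375895
[ 7.48634186e-01 -1.00407125e-01  4.68146416e-04]
165.5 [ 0.35 -0.04  0.  ]
168.5 [ 0.55 -0.07  0.  ]
171.5 [ 0.75 -0.1   0.  ]
172.5 [ 0.81 -0.12  0.  ]
```

```bash
python3 -m inch '[[[0.2,-0.02,0,0,0,0,10],[0.35,-0.04,0,0,0,0,10],[0.55,-0.07,0,0,0,0,10],[0.65,-0.08,0,0,0,0,10],[0.75,-0.1,0,0,0,0,10],[0.8,-0.11,0,0,0,0,10],[0.8,-0.11,0,0,0,0,10],[0.8,-0.11,0,0,0,0,10]]]'
python3 - <<'E'
from h import *
s=get_state();p=np.array(s["eef_pos"]);print(p,s["force"],s["torque"],s["joint_positions"].round(2),s["time"])
P=np.array([.5705,.0645]);print(np.degrees(np.arctan2(*(p[:2]-P)[::-1])),np.hypot(*(p[:2]-P)))
snap("side","d4");snap("scene","s4")
for n in("d4","s4"):
    X=np.load(f"pics/{n}.npz")["X"].reshape(-1,3);Q=X[(np.hypot(X[:,0]-.4765,X[:,1]-.0785)<.06)&(abs(X[:,2]-.143)<.006)];print(len(Q),cv2.minEnclosingCircle(Q[:,:2].astype(np.float32)),np.median(Q[:,2]))
a=cv2.imread("pics/d4.png")[150:310,280:460];b=cv2.imread("pics/s4.png")[110:270,200:380]
cv2.imwrite("pics/c4.png",cv2.resize(np.hstack([a,b]),None,fx=2.2,fy=2.2))
E
```

```text
time: 12.05
eef_pos: [0.476, 0.0781, 0.1746]
ee_rot: [-0.0, -0.57, 0.821, 0.001]
force: [-4.8, 2.2, 3.1]
grip_width: 0.0199
gripper_force: 12.0
[0.47599264 0.07812696 0.17457596] [-4.75783313  2.20723116  3.06627038] [0.58361869 0.9066805  0.07176951] [ 0.7   0.6  -1.19  2.01  0.67  1.    1.96] 12.05
171.79510473498686 0.09548473331135363
670 ((0.47594454884529114, 0.08006790280342102), 0.047765154391527176) 0.14235543327418332
420 ((0.4795120656490326, 0.07366584241390228), 0.04766250401735306) 0.14216033702053354
```

View pics/c4.png

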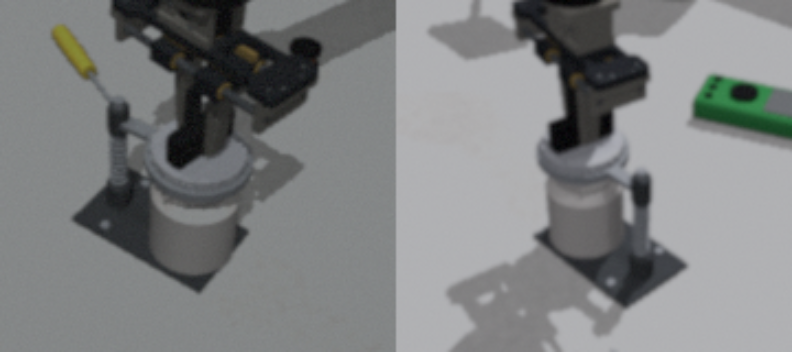

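The crops show the cap centred above the mouth, at about (200,160) left and (585,155) right, with the arm reaching back to the post. Next I press down and feel for contact.

```bash
python3 -m inch '[[[0,0,0,0,0,0,10],[0,0,0,0,0,0,10],[0,0,0.1,0,0,0,10],[0,0,0.2,0,0,0,10],[0,0,0.3,0,0,0,10],[0,0,0.3,0,0,0,10]]]' 45
python3 -m inch '[[[0,0,0.1,0,0,0,10],[0,0,0.15,0,0,0,10],[0,0,0.2,0,0,0,10],[0,0,0.2,0,0,0,10]]]'
python3 -m inch '[[[0,0,0.05,0,0,0,10],[0,0,0.1,0,0,0,10],[0,0,0.1,0,0,0,10]]]'
python3 -c "
from h import *
s=get_state();print(s['eef_pos'],s['force'],s['torque'],s['joint_positions'].round(2))"
```

```text
time: 12.75
eef_pos: [0.4761, 0.0781, 0.1669]
ee_rot: [-0.0, -0.571, 0.821, 0.001]
force: [-5.3, 1.6, 2.6]
grip_width: 0.0199
gripper_force: 45.0
time: 13.15
eef_pos: [0.4761, 0.0782, 0.1621]
ee_rot: [-0.0, -0.571, 0.821, 0.001]
force: [-6.1, 1.4, 3.5]
grip_width: 0.0197
gripper_force: 45.0
time: 13.45
eef_pos: [0.4761, 0.0782, 0.1602]
ee_rot: [-0.0, -0.571, 0.821, 0.0]
force: [-6.6, 1.6, 9.9]
grip_width: 0.0201
gripper_force: 45.0
[0.47614296 0.0782133  0.16015558] [-6.6387555   1.6319296   9.90354734] [0.31526899 1.38001382 0.02505589] [ 0.68  0.61 -1.17  2.02  0.69  0.98  1.94]
```

```bash
python3 -m inch '[[[0,-0.02,0.02,0,0,7,10],[0,-0.02,0.02,0,0,14,10],[0,-0.02,0.02,0,0,21,10],[0,-0.02,0.02,0,0,28,10],[0,-0.02,0.02,0,0,30,10],[0,-0.02,0.02,0,0,30,10]]]'
python3 -c "
from h import *
s=get_state();print(s['eef_pos'],s['force'],s['torque'],s['joint_positions'].round(2))"
```

```text
time: 14.05
eef_pos: [0.4762, 0.078, 0.1592]
ee_rot: [-0.001, -0.338, 0.941, 0.0]
force: [-5.7, 2.3, 4.3]
grip_width: 0.0199
gripper_force: 45.0
[0.47618897 0.07800675 0.15920657] [-5.70675879  2.31001869  4.30003205] [ 0.60123329  1.10487627 -0.02136561] [ 0.61  0.54 -1.05  2.03  0.59  0.92  1.5 ]
```

```bash
python3 -m inch '[[[0,0,0.06,0,0,7,10],[0,0,0.08,0,0,14,10],[0,0,0.08,0,0,21,10],[0,0,0.08,0,0,28,10],[0,0,0.08,0,0,30,10]]]'
python3 -c "
from h import *
s=get_state();print(s['eef_pos'],s['force'],s['torque'])"
python3 -m inch '[[[0,0,0.04,0,0,7,10],[0,0,0.04,0,0,14,10],[0,0,0.04,0,0,21,10],[0,0,0.04,0,0,28,10],[0,0,0.04,0,0,30,10]]]'
python3 -c "
from h import *
s=get_state();print(s['eef_pos'],s['force'],s['torque'],s['joint_positions'].round(2))"
```

```text
time: 14.55
eef_pos: [0.4763, 0.0782, 0.1573]
ee_rot: [-0.001, -0.082, 0.997, 0.0]
force: [-6.7, 3.0, 3.5]
grip_width: 0.0199
gripper_force: 44.9
[0.47634332 0.07815676 0.15727199] [-6.68280905  2.99039746  3.5067261 ] [0.79267873 1.02900113 0.06606579]
time: 15.05
eef_pos: [0.4764, 0.0787, 0.1552]
ee_rot: [-0.001, 0.178, 0.984, 0.001]
force: [-0.4, 5.1, -11.1]
grip_width: 0.0197
gripper_force: 45.0
[0.47640117 0.07865644 0.15519902] [ -0.43735681   5.11543354 -11.10412878] [ 1.38113894 -0.16249323  0.30334206] [ 0.43  0.44 -0.8   2.04  0.42  0.84  0.61]
```

```bash
python3 -m inch '[[[0,0,0.06,0,0,5,10],[0,0,0.1,0,0,10,10],[0,0,0.14,0,0,15,10],[0,0,0.17,0,0,20,10],[0,0,0.17,0,0,20,10]]]'
python3 -c "
from h import *
s=get_state();print(s['eef_pos'],s['force'],s['torque'],s['joint_positions'].round(2))"
```

```text
time: 15.55
eef_pos: [0.4765, 0.0782, 0.152]
ee_rot: [-0.001, 0.346, 0.938, 0.0]
force: [-5.7, 1.3, 4.8]
grip_width: 0.0198
gripper_force: 45.0
[0.47651386 0.07816983 0.15202904] [-5.73933697  1.3048788   4.80929215] [ 0.52332292  0.8536552  -0.04970468] [ 0.37  0.41 -0.71  2.04  0.37  0.81  0.3 ]
```

```bash
python3 -m inch '[[[0,0,0.02,0,0,6,10],[0,0,0.05,0,0,12,10],[0,0,0.08,0,0,18,10],[0,0,0.08,0,0,18,10]]]'
python3 - <<'E'
from h import *
s=get_state();print(s['eef_pos'],s['force'],s['torque'],s['joint_positions'].round(2))
snap("side","d5");snap("scene","s5")
for n in("d5","s5"):
    X=np.load(f"pics/{n}.npz")["X"].reshape(-1,3);r=np.hypot(X[:,0]-.4765,X[:,1]-.0785);Q=X[(r<.042)&(r>.02)&(X[:,2]<.15)&(X[:,2]>.11)];print(len(Q),np.percentile(Q[:,2],[10,50,90]))
E
```

```text
time: 15.95
eef_pos: [0.4772, 0.0774, 0.1511]
ee_rot: [0.001, 0.487, 0.874, -0.001]
force: [-7.7, -1.1, 14.2]
grip_width: 0.0218
gripper_force: 49.5
[0.47715832 0.07739117 0.15111654] [-7.73023414 -1.13287755 14.19483883] [-0.24082586  1.40914915  1.40282678] [ 0.31  0.4  -0.64  2.05  0.33  0.8   0.02]
566 [0.11790488 0.11964273 0.14173839]
401 [0.11753426 0.11967091 0.14244221]
```

Torque jumped to 1.4 N m and the disc is down at z ≈ 0.120, so the cap is on its hard stop. I'll release, lift clear and check.

```bash
python3 -m inch '[[[0,0,0,0,0,0,60],[0,0,0,0,0,0,60],[0,0,0,0,0,0,60],[0,0,0,0,0,0,60],[0,0,0,0,0,0,60],[0,0,0,0,0,0,60],[0,0,-1,0,0,0,60],[0,0,-2,0,0,0,60],[0,0,-4,0,0,0,60],[0,0,-5,0,0,0,60],[0,0,-5,0,0,0,60],[0,0,-5,0,0,0,60],[0,0,-5,0,0,0,60],[0,0,-5,0,0,0,60]]]'
python3 - <<'E'
from h import *
s=get_state();print(s['eef_pos'],s['force'],s['time'])
snap("side","d6");snap("wrist","w6")
for n in("d6","w6"):
    X=np.load(f"pics/{n}.npz")["X"].reshape(-1,3);r=np.hypot(X[:,0]-.4765,X[:,1]-.0785)
    for lo,hi in((.112,.148),(.15,.185)):
        Q=X[(r<.055)&(X[:,2]<hi)&(X[:,2]>lo)];
        if len(Q): print(n,len(Q),np.percentile(Q[:,2],[10,50,90]).round(4),cv2.minEnclosingCircle(Q[:,:2].astype(np.float32)))
E
```

```text
time: 17.45
eef_pos: [0.4767, 0.077, 0.2734]
ee_rot: [-0.001, 0.488, 0.873, -0.001]
force: [-0.0, -0.5, 0.1]
grip_width: 0.0548
gripper_force: 0.0
[0.47674325 0.07699217 0.2734    ] [-0.00435693 -0.52991386  0.07309471] 17.45
d6 1022 [0.1164 0.121  0.1335] ((0.4776473641395569, 0.07924245297908783), 0.052675940096378326)
d6 258 [0.1525 0.1555 0.157 ] ((0.47634610533714294, 0.0813659280538559), 0.03794407472014427)
w6 4675 [0.1199 0.1213 0.1223] ((0.47831764817237854, 0.07885976880788803), 0.053274113684892654)
w6 1641 [0.1543 0.1561 0.157 ] ((0.47580114006996155, 0.07898690551519394), 0.037910498678684235)
```

View pics/d6.png

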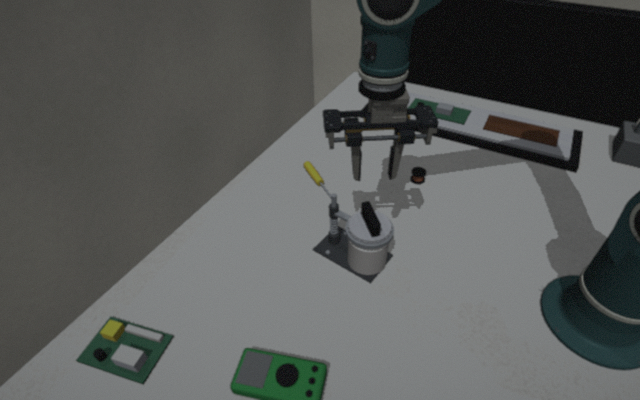

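The side view shows the cap seated on the canister at (370,225) with the gripper clear above it. The wing top is at z ≈ 0.156, which puts its centre 28 mm above the rim, so it is fully home.

```bash
python3 -c "
from bench import hand_in
print(hand_in())"
```

```text
the job is handed in; nothing more can be done
None
```

The capacitor is in the canister and the cap is screwed fully home (wing centre about 28 mm above the rim after letting go); I handed the job in at about 17.5 s but got no verdict back, and the coil, multimeter and screwdriver were never touched.

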